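# Load a cell into the sprung cradle of a test fixture

### The arm

A 7-joint arm with a two-finger parallel gripper is mounted at the origin on the work surface; the furniture and walls round the work are solid. World frame = base frame: x ahead of the robot, y to its left, z up, the work surface at z = 0. Lengths are in m, angles in rad, forces in N, time in s.
With the tool pointing down it reaches from about 0.4 to 0.85 m from the base axis. Payload 4.5 kg.
Tool frame: the origin (TCP) lies between the finger pads; the fingertips stand 11 mm ahead of it and the grasp point (between the pads) lies 8 mm behind it (r.nose_length is the distance from the TCP to the fingertips, in m); z points along the fingers, y is the line along which they close (so a half turn about z gives the same grasp; the last joint's range is limited). The gripper opens to 88 mm and grips with 3 to 60 N. Pads are 18 mm wide; open, the fingers measure 123 mm over their backs; the gripper's body (75 mm by 187 mm) begins 45 mm behind the grasp point.
Start: joints at [-1.128, 0.689, -0.195, 1.565, 0.157, 0.902, -0.215], TCP at [0.248, 0.574, 0.25] pointing down, gripper open.
Joint ranges: [-3.01, 3.01], [-0.46, 2.08], [-1.47, 1.51], [0.13, 2.56], [-1, 4.14], [0.04, 2.09], [-2.66, 2.66]. Speed limits (rad/s): [2.57, 2.57, 3.14, 3.14, 3.14, 3.14, 3.14].

### API

Orientations are given as a unit quaternion [x, y, z, w].
In Python, from plant import get_state, snapshot, camera_model, r gives the robot as it stands.
- The arm moves only by the shell command python3 -m inch 'ROWS' [FORCE]. ROWS is text: rows parted by semicolons, each of 7 numbers parted by spaces: the opening, from -1 (shut) to 1 (fully open), then the shift along the tool's x, y, z in m, then the turn, a rotation vector about the tool's x, y, z in rad. A call has 1 to 20 rows; each row shifts and turns the commanded pose from where the row before left it, along the tool's axes as they then stand; what a row does not reach is not made up. A row lasts 1/12 s, in which the tool goes at most 41.7 mm and 7.16 degrees, less where a joint would pass 70% of its speed; a pose out of reach is approached as far as the arm can. A call is refused whole if a number of a shift passes 0.0417 or a number of a turn 0.125, either way. A call with a gripper value outside its range is refused whole. The fingers move at their own pace and stop on an object; FORCE is the grip in N (left out, the last holds). Time passes only in rows, so rows that do not move let the fingers close. It gives the time, the measured TCP pose, the force, the opening and the grip force at its end, in the units of the state.
- get_state(): the state, without advancing time (a new reading comes with each control period).
- snapshot(name): name is "scene" or "top" or "wrist"; returns (picture, depth): 480x640x3 uint8, red, green, blue; 480x640 float32, m along the optical axis (not along the pixel's ray), 0 where there is no reading.
- camera_model(name): a dict with "intrinsics" (3x3 intrinsics, pixels), "view" (4x4, takes a point from world to camera coordinates). Camera axes: x right, y down, z forward; pixel columns grow to the right and rows downward; lengths in m; the calibration is good to about 2 mm. A picture is of the moment at which its call begins: read the wrist's pose just before it. camera_model takes no time and is no camera call; for the wrist camera it gives the pose at the moment of the call.
- r.finish_job(): hands the job in; it is judged then, once.
The state is a dict: "clock": time; "q": joint angles; "qd": joint speeds; "joint_torque": joint torques, N m; "tool_pos": TCP position; "eef_rot": TCP orientation; "contact_force": force on the tool from outside, world axes, zero at the start; "moment": the same for the moment, N m; "opening": opening from 0.0 (shut) to 1.0 (fully open); "finger_force": force on a finger pad.
Only numpy, scipy, OpenCV 4.12 (cv2) and the standard library are available. Lean on these libraries where they do the work, as an engineer would, in place of code of your own. Each camera call takes 0.05 s, during which the arm holds its last target. There are 200 camera calls.

### The job

Take the fat cell out of the tray and load it into the empty cradle of the cell test fixture, the same way round as its neighbour: hold the button end up, press the cradle's sprung slider right back with the flat end, then tip the button end down in front of the fixed contact so that the cell lies flat, gripped between slider and contact. Go by feel and gently, the cradle must never be forced; let go, and leave the other cells, the vial and the bottle where they are.

Things in the scene. Friction and masses are not known exactly. Their poses are not given: they have to be found in the camera images.
- cell: the cell to load: plain white cylinder 26 mm in diameter, 65.5 mm long over its button, 70 to 115 g. Origin on its axis half way along; x axis along the cylinder towards the button end (raised metal button 10 mm across, 2 mm high); the other end is flat. It starts level in one of the tray's troughs, axis 21 mm above the worktop. It can roll: its y and z axes mean nothing.
- cell_button (a point): middle of the face of the cell's button, on the axis, 32.75 mm from the cell's origin
- cell_flat (a point): middle of the cell's flat end, on the axis, 32.75 mm from the cell's origin
- fixture: cell test fixture, fixed: aluminium base 190 x 128 mm, top 8 mm above the worktop, with two black cradles along its x, at y = +38 mm (holds the neighbour cell) and -38 mm (empty). Origin on the worktop (base reaches from x -110 to +80 mm), z up. Each cradle has its sprung slider at the -x end and its fixed contact at the +x end; the button goes to +x.
- cradle_middle (a point): nominal place of the seated cell's origin: fixture x +5.25, y -38, z 25 mm; axes as the fixture's. The empty cradle, slider and contact together, is clamped through slotted feet and sits anywhere from 8 mm to -x to 8 mm to +x of nominal; this is not reported and must be felt (or seen). y and z are exact. All cradle x values in these notes are nominal and shift along with it.
- cradle_slider (a point): nominal middle of the slider's face at rest: an upright steel plate 24 mm wide, 15 to 44 mm above the worktop, at fixture x -15, y -38 mm (a point of the base: it shows neither clamping offset nor travel). The slider travels 16.5 mm to -x, to a hard stop. Spring 4 N at rest, 7 N with the cell seated (12.5 mm back), 8 N at the stop, then rising steeply. Cheeks beside it 32 mm high.
- cradle_contact (a point): nominal middle of the fixed contact's face, an upright plate 18 mm wide, 14 to 27.5 mm above the worktop, at fixture x +38, y -38 mm, on an end block of that height (to x 54 mm; a lead post on it to 36 mm). To tip the cell in past it, the slider must be about 15 mm back or more: 1.5 mm short of its stop. Over 35 N between cell and cradle (ends and rails added up) does harm.
- cell_neighbour: a cell like the one to load, seated in the fixture's other cradle; the loaded cell's x axis must point the same way. Leave it there. Cradle rails: two along x, 4 mm thick, tops 14 mm above the worktop, inner edges 7 mm from the middle; a seated cell's lowest line is at 12 mm. Beside them only flat floor 11 mm high: room for fingers.
- cell_tray: low grey tray 92 x 136 x 17 mm, fixed; origin at its middle on the worktop. Two troughs along its x at y = +34 and -34 mm, each of two rails (tops at 10 mm, 4 mm thick, inner edges 7 mm from the trough's middle) with end stops 17 mm high at x = +-37 mm; tray plate top at 6 mm. The cells' button ends point to its +x.
- cell_thin: a thinner cell, 18.5 mm in diameter and 65.5 mm long, in the tray's other trough; not wanted, leave it there
- vial: small glass vial with a cap, 23 mm in diameter, 52 mm high, standing behind and between fixture and tray; leave it standing
- wash: small white dropper bottle with a screw cap, 48 mm in diameter, 98 mm high, standing at the far left corner beside the fixture; leave it standing
Things that resemble listed ones, but are neither listed nor needed, are in the scene too. What is shaped like the cell but red is not meant.

How it is judged:
On the way:
1. the cell's flat end presses the empty cradle's slider back with more than 6.5 N, at fixture x below -16 mm, while its button end is raised (axis 10 degrees or more above level) (contact force between cell and fixture above 6.5 N and x of cell_flat in the frame of cradle_middle below -0.02125 m and y of cell_flat in the frame of cradle_middle between -0.006 and 0.006 m and z of cell_flat in the frame of cradle_middle below 0.012 m and angle between cell's own x axis and vertical below 1.4 rad), for 0.1 s.
At the end, for the whole second after the job is handed in: The fat cell lies flat in the empty cradle, button to the fixed contact: height within 2.5 mm, sideways 3 mm, 3.4 degrees, along the cradle within 10 mm of nominal (the cradle's own 8 mm and 2 more), pressed between slider and contact (over 6 N in all), at rest and released (x of cell in the frame of cradle_middle between -0.01 and 0.01 m and y of cell in the frame of cradle_middle between -0.003 and 0.003 m and z of cell in the frame of cradle_middle between -0.0025 and 0.0025 m and angle between the x axis of cell and the x axis of fixture, either way round below 0.06 rad and x of cell_button in the frame of cradle_middle above 0.02 m and contact force between cell and fixture above 6 N and linear speed of cell below 0.02 m/s and contact force between the fingers and cell below 0.1 N); the robot touches nothing.
It fails at once if the cell presses on the fixture with more than 35 N in all (both ends and rails added up) (contact force between cell and fixture above 35 N).
It fails at once if the fingers press on the fixture (over 15 N) (contact force between the fingers and fixture above 15 N).
It fails at once if the neighbour cell is shifted by more than 5 mm, or the thin cell by more than 12 mm (distance of cell_neighbour from where it was at the start of the episode above 0.005 m or distance of cell_thin from where it was at the start of the episode above 0.012 m).
It fails at once if the vial or the dropper bottle is shifted by more than 15 mm (distance of any of vial, wash from where it was at the start of the episode above 0.015 m).
It also fails if it takes over 58 s, if anything falls off the work surface, if the arm or the gripper's body presses on something with over 40 N, if the wrist force passes 120 N, or if a joint passes its speed limit or range.

## Working session

There is one attempt and no reset: what is moved stays moved. The work goes in short steps, Python scripts to look and compute and a shell command to move; the robot and the scene stay as the last step left them, time stands still between calls to the robot, and variables do not carry over. Pictures are saved under pics/ and viewed, at most 10 in all, crops included, and the job is handed in when it is done.

```bash
ls; mkdir -p pics; python3 - <<'E'
from plant import *
import cv2,numpy as np
for n in("scene","top"):
    p,d=snapshot(n);cv2.imwrite(f"pics/{n}0.png",p[:,:,::-1]);np.save(f"pics/{n}d.npy",d)
    c=camera_model(n);print(n,c["intrinsics"],np.round(c["view"],3).tolist())
s=get_state();print(s["tool_pos"],s["eef_rot"],s["clock"],s["opening"],r.nose_length)
E
```

```text
pics
scene [[607.51622489   0.         309.05043089]
 [  0.         607.51622489 246.2420873 ]
 [  0.           0.           1.        ]] [[-0.684, -0.729, 0.024, 0.303], [-0.415, 0.363, -0.834, 0.271], [0.599, -0.581, -0.551, 0.8], [0.0, 0.0, 0.0, 1.0]]
top [[573.31208853   0.         316.13364253]
 [  0.         573.31208853 243.58895191]
 [  0.           0.           1.        ]] [[0.021, -0.999, 0.031, -0.099], [-0.985, -0.026, -0.173, 0.484], [0.173, -0.027, -0.985, 1.155], [0.0, 0.0, 0.0, 1.0]]
[0.24827968 0.57298161 0.24900619] [ 2.02963015e-01  9.79186060e-01 -8.15516483e-04 -9.96780979e-05] 0.1 1.002114991296228 0.011
```

View pics/top0.png

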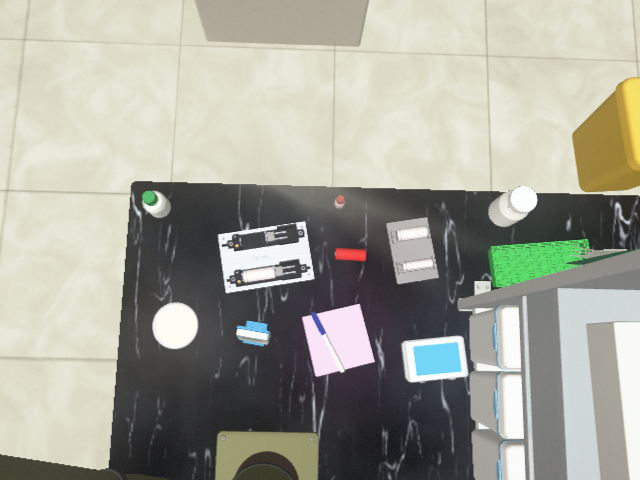

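View pics/scene0.png

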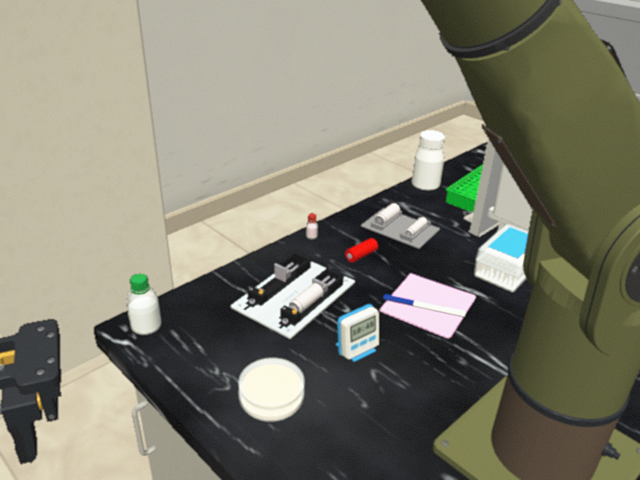

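```bash
cat > h.py <<'E'
import numpy as np,cv2
from plant import *
from scipy.spatial.transform import Rotation as R
def cloud(n,d,c=None):
    c=c or camera_model(n);K=c["intrinsics"];V=np.array(c["view"])
    v,u=np.mgrid[:480,:640];P=np.stack([(u-K[0,2])/K[0,0]*d,(v-K[1,2])/K[1,1]*d,d],-1)
    W=(P-V[:3,3])@V[:3,:3];W[d==0]=np.nan;return W
def st():
    s=get_state();print({k:np.round(s[k],4).tolist() for k in("clock","tool_pos","eef_rot","contact_force","moment","opening","finger_force","q")})
E
python3 - <<'E'
from h import *
p=cv2.imread("pics/top0.png");s=cv2.imread("pics/scene0.png")
a=cv2.resize(p[212:300,208:448],(792,290),interpolation=cv2.INTER_CUBIC)
b=cv2.resize(s[195:340,225:445],(440,290),interpolation=cv2.INTER_CUBIC)
o=np.zeros((580,792,3),np.uint8);o[:290]=a;o[290:,:440]=b;cv2.imwrite("pics/crop.png",o)
d=np.load("pics/topd.npy");W=cloud("top",d)
for u,v in[(218,236),(305,222),(314,284),(227,293),(265,257),(386,223),(428,218),(438,277),(396,284),(411,233),(415,266),(398,236),(428,232),(155,205),(340,200),(350,255)]:
    print(u,v,np.round(W[v,u],4))
hsv=cv2.cvtColor(p,cv2.COLOR_BGR2HSV)
# fixture base : bright, z~8mm
ok=(abs(W[...,2]-.008)<.006)&(p.min(2)>180);ok[:,:210]=0;ok[:,320:]=0;ok[:215]=0;ok[300:]=0
print(ok.sum(),cv2.minAreaRect(W[ok][:,:2].astype(np.float32)*1000), np.median(W[ok][:,2]))
ok=(abs(W[...,2]-.010)<.012)&(p.min(2)>100);ok[:,:380]=0;ok[:,445:]=0;ok[:212]=0;ok[290:]=0
print(ok.sum(),cv2.minAreaRect(W[ok][:,:2].astype(np.float32)*1000), np.median(W[ok][:,2]))
E
```

```text
218 236 [ 5.053e-01  1.237e-01 -5.000e-04]
305 222 [ 0.5396 -0.0636  0.0081]
314 284 [ 0.4059 -0.0862  0.0026]
227 293 [0.3824 0.0982 0.0007]
265 257 [0.4603 0.0199 0.0113]
386 223 [ 5.441e-01 -2.411e-01 -3.000e-04]
428 218 [ 0.5581 -0.3341 -0.0012]
438 277 [ 0.4262 -0.3505  0.014 ]
396 284 [ 0.4104 -0.2626  0.0005]
411 233 [ 0.5154 -0.2883  0.039 ]
415 266 [ 0.4475 -0.2997  0.022 ]
398 236 [ 0.5095 -0.2618  0.0323]
428 232 [ 0.5235 -0.3301  0.0147]
155 205 [0.5528 0.2445 0.0725]
340 200 [ 0.5796 -0.1359  0.0521]
350 255 [ 0.4669 -0.1605  0.0265]
2613 ((463.3651428222656, 19.3697509765625), (130.1802215576172, 190.73193359375), 10.255416870117188) 0.008225673666106794
2107 ((488.2784423828125, -312.05267333984375), (136.48451232910156, 123.88406372070312), 10.514379501342773) 0.0066084413499493365
```

View pics/crop.png

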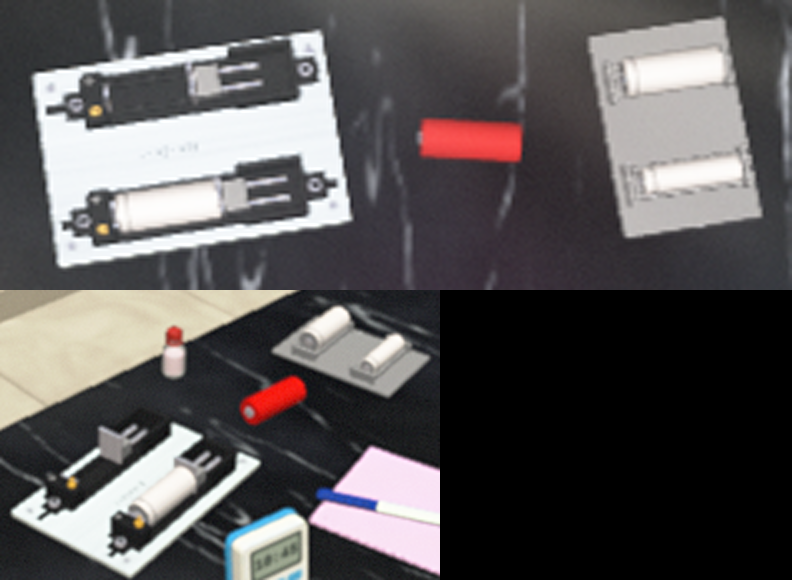

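Candidates: white fat cell (411,234), thin cell (415,266), red lookalike (350,255), neighbour (260,272). I choose the fat white one at the far trough (411,234). The slider is on the right (270,237) and the contact on the left (235,243). Moving over the fixture for a wrist look first.

```bash
python3 -m inch '1 0 0 0 0 0 0.123;1 0 0 0 0 0 0.123;1 0 0 0 0 0 0.123;1 0 0 0 0 0 0.123;1 0 0 0 0 0 0.123;1 0 0 0 0 0 0.123;1 0 0 0 0 0 0.123;1 0 0 0 0 0 0.122;1 -0.0374 0.0086 0 0 0 0;1 -0.0374 0.0086 0 0 0 0;1 -0.0374 0.0086 0 0 0 0;1 -0.0374 0.0086 0 0 0 0;1 -0.0374 0.0086 0 0 0 0;1 -0.0374 0.0086 0 0 0 0;1 -0.0374 0.0086 0 0 0 0;1 -0.0374 0.0086 0 0 0 0;1 -0.0374 0.0086 0 0 0 0;1 -0.0374 0.0086 0 0 0 0;1 -0.0374 0.0086 0 0 0 0;1 -0.0374 0.0086 0 0 0 0' && python3 -m inch '1 -0.0374 0.0086 0 0 0 0;1 -0.0374 0.0086 0 0 0 0;1 0 0 0 0 0 0;1 0 0 0 0 0 0' && python3 - <<'E'
from h import *
st();c=camera_model("wrist");p,d=snapshot("wrist");cv2.imwrite("pics/w1.png",p[:,:,::-1]);np.savez("pics/w1.npz",d=d,K=c["intrinsics"],V=c["view"])
V=np.array(c["view"]);print(-V[:3,:3].T@V[:3,3],V[:3,:3].round(3).tolist())
E
```

```text
clock: 1.77
tool_pos: [0.4301, 0.1485, 0.2496]
eef_rot: [0.641, 0.768, -0.0, -0.0]
contact_force: [0.1, 0.9, -0.8]
opening: 0.998
finger_force: 0.0
clock: 2.1
tool_pos: [0.4606, 0.0771, 0.2495]
eef_rot: [0.643, 0.766, -0.0, 0.0]
contact_force: [-0.1, 0.1, 0.4]
opening: 1.001
finger_force: 0.0
{'clock': 2.1, 'tool_pos': [0.4606, 0.0771, 0.2495], 'eef_rot': [0.6434, 0.7655, -0.0003, 0.0002], 'contact_force': [-0.0647, 0.0532, 0.3714], 'moment': [-0.0168, 0.0816, -0.0243], 'opening': 1.0005, 'finger_force': 0.0, 'q': [-0.273, 0.4875, 0.0119, 2.0322, -0.0084, 0.6223, -0.0827]}
[0.44863494 0.14538564 0.38479821] [[0.985, 0.172, -0.0], [0.166, -0.949, 0.27], [0.046, -0.266, -0.963]]
```

View pics/w1.png

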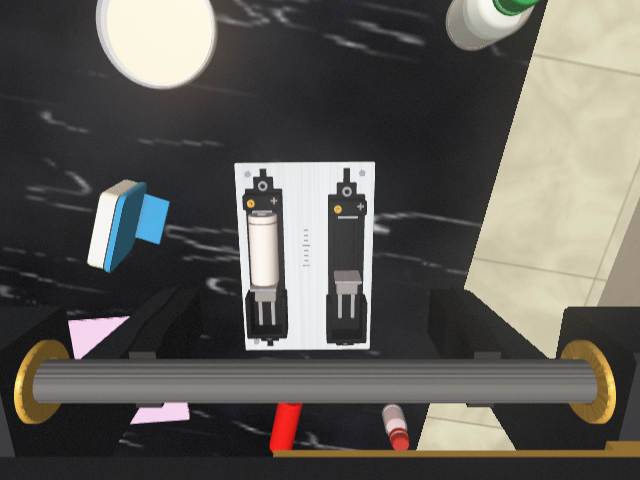

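The wrist view shows the neighbour (263,245) with its button toward the contact (up, +x). The empty cradle has its contact at (347,215) and slider at (347,278). Now measuring in the fixture frame.

```bash
cat >> h.py <<'E'
E
python3 - <<'E'
from h import *
f=np.load("pics/w1.npz");W=cloud("",f["d"],dict(intrinsics=f["K"],view=f["V"]));p=cv2.imread("pics/w1.png")
ok=(abs(W[...,2]-.008)<.005)&(p.min(2)>170);ok[:155]=0;ok[355:]=0;ok[:,:230]=0;ok[:,380:]=0
rc=cv2.minAreaRect(W[ok][:,:2].astype(np.float32)*1000);print(ok.sum(),rc,np.median(W[ok][:,2]))
a=np.radians(100.26);ex=np.array([np.cos(a),np.sin(a)]);ey=np.array([-ex[1],ex[0]])
for c in (np.array(rc[0])/1000,np.array([.46337,.01937])):
    o=c+.015*ex;print("origin",o)
    F=np.stack([(W[...,:2]-o)@ex*1e3,(W[...,:2]-o)@ey*1e3,W[...,2]*1e3],-1)
    for y0 in(-38,38):
        m=abs(F[...,1]-y0)<9
        s=F[m&(F[...,2]>39)&(F[...,2]<50)]; print(y0,"slider",len(s),np.percentile(s[:,0],[0,5,50,95,100]).round(1),np.median(s[:,2]),s[:,1].mean())
        e=F[m&(abs(F[...,2]-27.5)<3)&(F[...,0]>25)]; print("  contact",len(e),np.percentile(e[:,0],[0,2,5,50,95,100]).round(1),e[:,1].mean())
E
```

```text
12446 ((462.226318359375, 18.24958038330078), (127.54913330078125, 190.21372985839844), 10.358123779296875) 0.008104231120064954
origin [0.45955459 0.03300972]
-38 slider 103 [-23.7 -23.1 -20.9 -20.  -19.7] 43.40581841927355 -38.11488749820902
  contact 341 [33.  33.3 33.6 41.4 48.2 49. ] -38.44256132459392
38 slider 112 [-29.5 -29.2 -27.4  24.4  35.6] 42.553605526376444 37.87947057039777
  contact 409 [36.  36.3 36.8 45.5 53.9 54.3] 37.78719553904674
origin [0.46069827 0.03413014]
-38 slider 101 [-24.6 -24.  -21.8 -20.9 -20.3] 43.39600372778738 -38.20812868823317
  contact 357 [32.1 32.4 32.8 40.5 47.3 48.1] -38.23702669361886
38 slider 115 [-30.5 -30.1 -28.3  23.3  34.7] 42.597951281332286 38.011356533373544
  contact 410 [35.1 35.5 36.  44.6 52.8 53.4] 38.16327628265821
```

```bash
python3 -m inch '1 -0.036 -0.0046 0.005 0 0 0;1 -0.036 -0.0046 0.005 0 0 0;1 -0.036 -0.0046 0.005 0 0 0;1 -0.036 -0.0046 0.005 0 0 0;1 -0.036 -0.0046 0.005 0 0 0;1 -0.036 -0.0046 0.005 0 0 0;1 -0.036 -0.0046 0.005 0 0 0;1 -0.036 -0.0046 0.005 0 0 0;1 -0.036 -0.0046 0.005 0 0 0;1 0 0 0 0 0 0;1 0 0 0 0 0 0' && python3 - <<'E'
from h import *
st();c=camera_model("wrist");p,d=snapshot("wrist");cv2.imwrite("pics/w2.png",p[:,:,::-1]);np.savez("pics/w2.npz",d=d,K=c["intrinsics"],V=c["view"])
E
```

```text
clock: 3.07
tool_pos: [0.4772, -0.2466, 0.2041]
eef_rot: [0.642, 0.767, 0.0, -0.0]
contact_force: [-0.2, 1.2, 0.1]
opening: 0.999
finger_force: 0.0
{'clock': 3.0667, 'tool_pos': [0.4772, -0.2466, 0.2041], 'eef_rot': [0.6416, 0.7671, 0.0, -0.0004], 'contact_force': [-0.2473, 1.192, 0.1324], 'moment': [0.0112, 0.045, 0.0188], 'opening': 0.999, 'finger_force': 0.0, 'q': [0.4227, 0.6365, -0.0514, 1.8831, 0.0518, 0.6239, 0.517]}
```

View pics/w2.png

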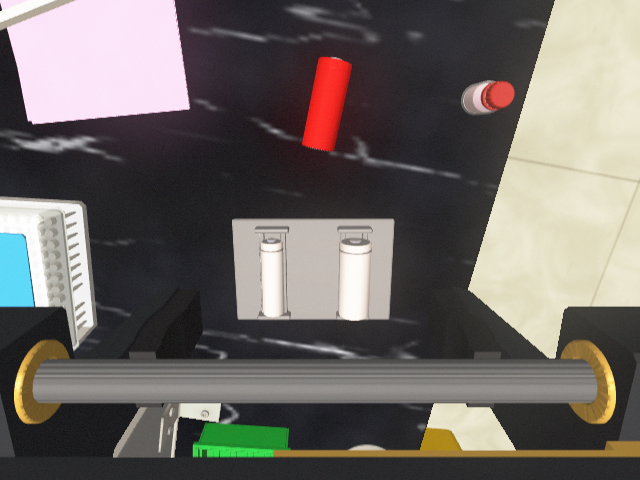

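The tray view shows the fat cell at (354,280), its button at the upper end (355,241), which is +x, so no half turn is needed. The thin cell is at (272,278).

```bash
python3 - <<'E'
from h import *
f=np.load("pics/w2.npz");W=cloud("",f["d"],dict(intrinsics=f["K"],view=f["V"]));p=cv2.imread("pics/w2.png")
B=np.zeros((480,640),bool);B[215:325,230:400]=1
ok=B&(abs(W[...,2]-.006)<.003);rc=cv2.minAreaRect(W[ok][:,:2].astype(np.float32)*1000);print(rc,np.median(W[ok][:,2]))
m=B.copy();m[:,:325]=0;m&=W[...,2]>.024
rc=cv2.minAreaRect(W[m][:,:2].astype(np.float32)*1000);print("cell",m.sum(),rc,np.percentile(W[m][:,2],[50,95,100]))
s=get_state();T=R.from_quat(s["eef_rot"]);print(T.as_matrix().round(4).tolist(),s["tool_pos"])
c=np.append(np.array(rc[0])/1000,.0215);print("delta tool",T.inv().apply(c-s["tool_pos"]).round(4))
E
```

```text
((484.7107238769531, -296.76654052734375), (136.2473907470703, 91.47463989257812), 10.337465286254883) 0.006060185348155293
cell 2324 ((518.0651245117188, -291.0745849609375), (25.494848251342773, 65.95521545410156), 10.51850700378418) [0.03191566 0.03427625 0.03572887]
[[-0.1798, 0.9837, -0.0005], [0.9837, 0.1798, 0.0018], [0.0018, -0.0002, -1.0]] [ 0.47753784 -0.24452064  0.20429457]
delta tool [-0.0534  0.0315  0.1827]
```

```bash
python3 -m inch '0.1 -0.0107 0.0063 0.02 0 0 0;0.1 -0.0107 0.0063 0.02 0 0 0;0.1 -0.0107 0.0063 0.02 0 0 0;0.1 -0.0107 0.0063 0.02 0 0 0;0.1 -0.0106 0.0063 0.02 0 0 0;0.1 0 0 0.015 0 0 0;0.1 0 0 0.015 0 0 0;0.1 0 0 0 0 0 0;0.1 0 0 0 0 0 0' && python3 - <<'E'
from h import *
s=get_state();T=R.from_quat(s["eef_rot"]);print("delta tool",T.inv().apply(np.array([.5181,-.2909,.0215])-s["tool_pos"]).round(4))
E
```

```text
clock: 3.87
tool_pos: [0.5182, -0.2901, 0.0744]
eef_rot: [0.64, 0.769, 0.001, -0.001]
contact_force: [-0.2, 0.6, 0.2]
opening: 0.547
finger_force: 0.0
delta tool [-0.0009 -0.0002  0.0529]
```

```bash
python3 -m inch '0.1 -0.0005 0 0.0175 0 0 0;0.1 0 0 0.0175 0 0 0;0.1 0 0 0.012 0 0 0;0.1 0 0 0.006 0 0 0;0.1 0 0 0 0 0 0;0.1 0 0 0 0 0 0' && python3 -m inch '-1 0 0 0 0 0 0;-1 0 0 0 0 0 0;-1 0 0 0 0 0 0;-1 0 0 0 0 0 0;-1 0 0 0 0 0 0;-1 0 0 0 0 0 0' 40
```

```text
clock: 4.37
tool_pos: [0.5181, -0.2936, 0.0222]
eef_rot: [0.641, 0.768, 0.0, 0.0]
contact_force: [0.3, 0.1, -0.4]
opening: 0.546
finger_force: 0.0
clock: 4.87
tool_pos: [0.5188, -0.294, 0.0223]
eef_rot: [0.641, 0.768, 0.001, 0.001]
contact_force: [1.2, 0.3, 3.2]
opening: 0.285
finger_force: 40.0
```

```bash
python3 -m inch '-1 0 0 -0.01 0 0 0;-1 0 0 -0.02 0 0 0;-1 0 0 -0.025 0 0 0;-1 0 0 -0.025 0 0 0;-1 0.035 0.0039 0 0 0 0;-1 0.035 0.0039 0 0 0 0;-1 0.035 0.0039 0 0 0 0;-1 0.035 0.0039 0 0 0 0;-1 0.035 0.0039 0 0 0 0;-1 0.035 0.0039 0 0 0 0;-1 0.035 0.0039 0 0 0 0;-1 0.035 0.0039 0 0 0 0;-1 0.035 0.0039 0 0 0 0;-1 0.035 0.0039 0 0 0 0;-1 0 0 0 0 0 0;-1 0 0 0 0 0 0' && python3 - <<'E'
from h import *
st();c=camera_model("wrist");p,d=snapshot("wrist");cv2.imwrite("pics/w3.png",p[:,:,::-1]);np.savez("pics/w3.npz",d=d,K=c["intrinsics"],V=c["view"])
st()
E
```

```text
clock: 6.2
tool_pos: [0.493, 0.0603, 0.102]
eef_rot: [0.639, 0.769, 0.0, -0.001]
contact_force: [-0.1, -1.1, -1.2]
opening: 0.285
finger_force: 40.0
{'clock': 6.2, 'tool_pos': [0.493, 0.0603, 0.102], 'eef_rot': [0.639, 0.7692, 0.0001, -0.0008], 'contact_force': [-0.0584, -1.0758, -1.233], 'moment': [-0.0892, 0.0455, -0.0392], 'opening': 0.285, 'finger_force': 39.9991, 'q': [-0.2403, 0.7818, 0.0438, 2.073, -0.1132, 0.2897, 0.0838]}
{'clock': 6.25, 'tool_pos': [0.4932, 0.0578, 0.102], 'eef_rot': [0.6404, 0.768, -0.0004, -0.0002], 'contact_force': [0.2048, -0.5287, -1.1814], 'moment': [-0.0698, 0.0259, 0.0335], 'opening': 0.2853, 'finger_force': 39.999, 'q': [-0.2376, 0.7819, 0.0458, 2.0734, -0.1129, 0.2895, 0.0839]}
```

View pics/w3.png

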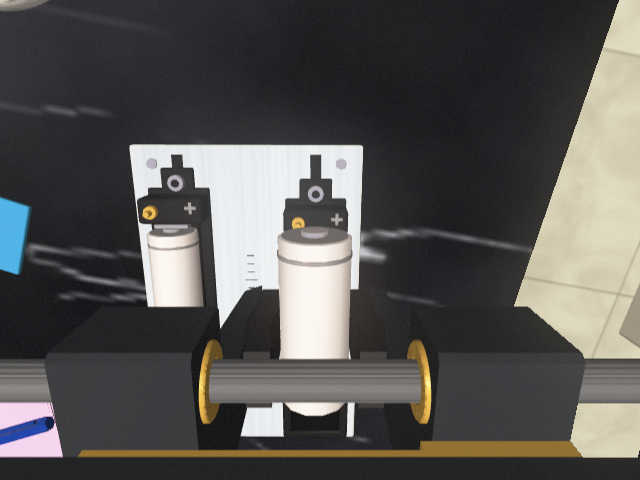

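The cell is held straight, button up-image at (314,232). The cradle's end block is at (316,215) and its foot ring at (316,194). Next, the relative offset.

```bash
python3 - <<'E'
from h import *
f=np.load("pics/w3.npz");c=dict(intrinsics=f["K"],view=f["V"]);W=cloud("",f["d"],c);p=cv2.imread("pics/w3.png")
a=np.radians(100.35);ex=np.array([np.cos(a),np.sin(a)]);ey=np.array([-ex[1],ex[0]])
o=np.array([.4601,.0336]);F=np.stack([(W[...,:2]-o)@ex*1e3,(W[...,:2]-o)@ey*1e3,W[...,2]*1e3],-1)
v,u=np.mgrid[:480,:640]
m=(u>270)&(u<360)&(v>222)&(v<355)&(W[...,2]>.09)
b=F[m];print("cell n",len(b),"x",np.percentile(b[:,0],[.5,99.5,100]).round(1),"top z",np.percentile(b[:,2],99))
for x0,x1 in((20,27),(30,37),(40,47)):
    q=b[(b[:,0]>x0)&(b[:,0]<x1)];print(x0,"y mid",np.percentile(q[:,1],[1,99]).round(2),np.percentile(q[:,1],[1,99]).mean().round(2),"ztop",np.percentile(q[:,2],98).round(1))
for lo,hi in((130,220),(270,362)):
    m=(u>lo)&(u<hi)&(v>180)&(v<235)&(abs(F[...,2]-27.5)<2.5);b=F[m];print("block",len(b),np.percentile(b[:,0],[1,50,99]).round(1),"y",np.percentile(b[:,1],[1,99]).round(1),b[:,2].mean().round(1))
m=(v>140)&(v<300)&(u>125)&(u<366)&(abs(F[...,2]-8)<2.5)&(p.min(2)>165);b=F[m];print("base xmax,y",np.percentile(b[:,0],99.7),np.percentile(b[:,1],[.3,99.7]))
hh=(b[:,0]>70);print(np.percentile(b[hh][:,0],99))
E
```

```text
cell n 10237 x [12.2 55.5 55.8] top z 118.31843187237263
20 y mid [-50.87 -23.23] -37.05 ztop 118.7
30 y mid [-49.68 -24.75] -37.21 ztop 114.2
40 y mid [-48.93 -24.79] -36.86 ztop 114.3
block 1875 [35.3 45.7 53.4] y [21.7 54.5] 27.5
block 1128 [37.  43.6 47.9] y [-53.9 -20.8] 27.5
base xmax,y 79.1687838019268 [-62.77449499  63.96068873]
79.2002511120912
```

```bash
python3 -m inch '-1 0 0.0004 0.016 0 0 0;-1 0 0 0.016 0 0 0;-1 0 0 0 0 0.105 0;-1 0 0 0 0 0.105 0;-1 0 0 0 0 0.105 0;-1 0 0 0 0 0.105 0;-1 0 0 0 0 0.1036 0;-1 -0.0035 0 0.006 0 0 0;-1 -0.0035 0 0.006 0 0 0;-1 -0.0035 0 0.006 0 0 0;-1 -0.002 0 0.0035 0 0 0;-1 0 0 0 0 0 0;-1 0 0 0 0 0 0' && python3 - <<'E'
from h import *
a=[]
for i in range(4):
    c=camera_model("wrist");p,d=snapshot("wrist");s=get_state();a.append(np.r_[s["tool_pos"]*1e3,s["contact_force"]])
print(np.array(a).round(2)); print(R.from_quat(s["eef_rot"]).as_matrix().round(3).tolist())
cv2.imwrite("pics/w4.png",p[:,:,::-1]);np.savez("pics/w4.npz",d=d,K=c["intrinsics"],V=c["view"])
p,d=snapshot("scene");cv2.imwrite("pics/s4.png",cv2.resize(p[195:345,225:445,::-1],None,fx=3,fy=3,interpolation=cv2.INTER_CUBIC))
E
```

```text
clock: 7.33
tool_pos: [0.4936, 0.0595, 0.0451]
eef_rot: [0.618, 0.743, 0.165, -0.199]
contact_force: [0.4, -0.3, -0.9]
opening: 0.284
finger_force: 40.0
[[ 4.9389e+02  5.9190e+01  4.5220e+01  6.3000e-01  4.8000e-01 -9.8000e-01]
 [ 4.9409e+02  5.8830e+01  4.5280e+01 -1.2000e-01  3.0000e-01 -1.1300e+00]
 [ 4.9422e+02  5.8460e+01  4.5280e+01  4.6000e-01 -7.0000e-02 -3.4000e-01]
 [ 4.9427e+02  5.8170e+01  4.5230e+01 -6.0000e-02 -6.0000e-02  8.0000e-02]]
[[-0.156, 0.984, -0.089], [0.852, 0.18, 0.491], [0.499, 0.001, -0.866]]
```

View pics/s4.png

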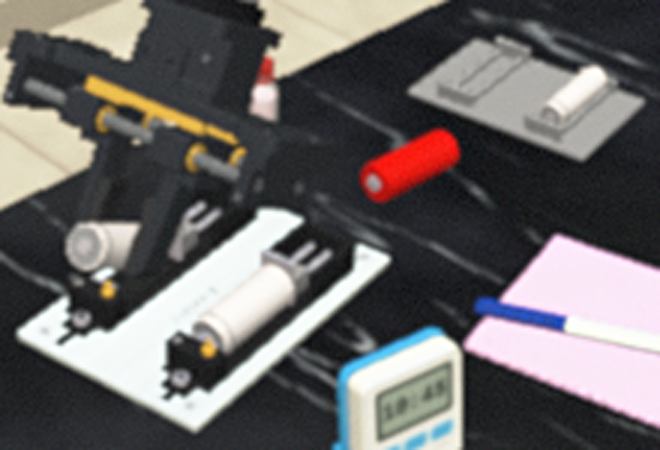

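The scene view shows the cell held button-up over the contact (95,245 in the crop), with the flat end facing the slider. All clear. Lowering 3 mm and approaching the slider.

```bash
cat >> h.py <<'E'
def fs():
    s=get_state();ex=np.array([np.cos(np.radians(100.35)),np.sin(np.radians(100.35))]);o=np.array([.4601,.0336])
    d=s["tool_pos"][:2]-o;print("tcp fx %.1f fy %.1f z %.1f | Fx %.2f Fy %.2f Fz %.2f My.. %s"%(d@ex*1e3,d@[-ex[1],ex[0]]*1e3,s["tool_pos"][2]*1e3,s["contact_force"][:2]@ex,s["contact_force"][:2]@[-ex[1],ex[0]],s["contact_force"][2],np.round(s["moment"],2)))
E
python3 -m inch '-1 -0.0008 0 0.0013 0 0 0;-1 -0.0008 0 0.0013 0 0 0;-1 -0.0017 0 -0.001 0 0 0;-1 -0.0017 0 -0.001 0 0 0;-1 -0.0017 0 -0.001 0 0 0;-1 0 0 0 0 0 0;-1 0 0 0 0 0 0;-1 0 0 0 0 0 0' >/dev/null; python3 -c 'from h import*;fs()'
python3 -m inch '-1 -0.0009 0 -0.0005 0 0 0;-1 -0.0009 0 -0.0005 0 0 0;-1 0 0 0 0 0 0;-1 0 0 0 0 0 0' >/dev/null; python3 -c 'from h import*;fs()'
python3 -m inch '-1 -0.0009 0 -0.0005 0 0 0;-1 -0.0009 0 -0.0005 0 0 0;-1 0 0 0 0 0 0;-1 0 0 0 0 0 0' >/dev/null; python3 -c 'from h import*;fs()'
python3 -m inch '-1 -0.0009 0 -0.0005 0 0 0;-1 -0.0009 0 -0.0005 0 0 0;-1 0 0 0 0 0 0;-1 0 0 0 0 0 0' >/dev/null; python3 -c 'from h import*;fs()'
```

```text
tcp fx 11.3 fy -37.8 z 41.9 | Fx -0.94 Fy 0.61 Fz -1.45 My.. [-0.63 -0.08 -0.05]
tcp fx 10.0 fy -37.7 z 42.0 | Fx 2.47 Fy -0.53 Fz -1.67 My.. [-0.08  0.02  0.06]
tcp fx 7.9 fy -37.7 z 42.0 | Fx 4.15 Fy -1.07 Fz -0.46 My.. [0.24 0.06 0.03]
tcp fx 5.5 fy -37.7 z 41.9 | Fx 4.00 Fy -0.66 Fz -0.43 My.. [ 0.37  0.03 -0.03]
```

```bash

python3 -m inch '-1 -0.0009 0 -0.0005 0 0 0;-1 -0.0009 0 -0.0005 0 0 0;-1 -0.0009 0 -0.0005 0 0 0;-1 -0.0009 0 -0.0005 0 0 0;-1 -0.0009 0 -0.0005 0 0 0;-1 -0.0009 0 -0.0005 0 0 0;-1 0 0 0 0 0 0;-1 0 0 0 0 0 0;-1 0 0 0 0 0 0' >/dev/null; python3 -c 'from h import*;fs()'
python3 -m inch '-1 -0.0009 0 -0.0005 0 0 0;-1 -0.0009 0 -0.0005 0 0 0;-1 -0.0009 0 -0.0005 0 0 0;-1 0 0 0 0 0 0;-1 0 0 0 0 0 0;-1 0 0 0 0 0 0' >/dev/null; python3 -c 'from h import*;fs()'
python3 -c 'from h import*;snapshot("wrist");fs();snapshot("wrist");fs();snapshot("wrist");fs()'
```

```text
tcp fx -0.1 fy -37.6 z 41.9 | Fx 6.43 Fy 0.22 Fz 0.01 My.. [ 0.61  0.06 -0.07]
tcp fx -2.8 fy -37.6 z 42.0 | Fx 7.35 Fy -1.01 Fz -0.16 My.. [ 0.74  0.02 -0.06]
tcp fx -2.8 fy -37.7 z 42.0 | Fx 6.72 Fy -1.11 Fz -0.48 My.. [ 0.69  0.   -0.02]
tcp fx -2.8 fy -37.7 z 42.0 | Fx 6.93 Fy -1.56 Fz -0.75 My.. [ 0.67  0.08 -0.  ]
tcp fx -2.8 fy -37.6 z 42.0 | Fx 7.29 Fy 0.24 Fz 0.54 My.. [ 0.68 -0.03 -0.02]
```

```bash

python3 -m inch '-1 -0.0009 0 -0.0005 0 0 0;-1 -0.0009 0 -0.0005 0 0 0;-1 0 0 0 0 0 0;-1 0 0 0 0 0 0;-1 0 0 0 0 0 0' >/dev/null; python3 -c 'from h import*;fs()'
python3 -m inch '-1 -0.0009 0 -0.0005 0 0 0;-1 0 0 0 0 0 0;-1 0 0 0 0 0 0;-1 0 0 0 0 0 0' >/dev/null; python3 -c 'from h import*;fs();snapshot("top");fs()'
```

```text
tcp fx -4.7 fy -37.6 z 42.0 | Fx 7.10 Fy -0.98 Fz -0.36 My.. [ 0.75  0.   -0.04]
tcp fx -5.6 fy -37.6 z 42.0 | Fx 7.49 Fy -0.63 Fz 0.14 My.. [ 0.82  0.01 -0.06]
tcp fx -5.6 fy -37.6 z 42.0 | Fx 7.53 Fy -1.26 Fz -0.81 My.. [ 0.81  0.05 -0.08]
```

```bash

python3 -m inch '-1 -0.00045 0 -0.00025 0 0 0;-1 0 0 0 0 0 0;-1 0 0 0 0 0 0;-1 0 0 0 0 0 0' >/dev/null; python3 -c 'from h import*;fs();snapshot("top");fs()'
python3 -m inch '-1 -0.00045 0 -0.00025 0 0 0;-1 0 0 0 0 0 0;-1 0 0 0 0 0 0;-1 0 0 0 0 0 0' >/dev/null; python3 -c 'from h import*;fs();snapshot("top");fs()'
python3 -m inch '-1 -0.00045 0 -0.00025 0 0 0;-1 0 0 0 0 0 0;-1 0 0 0 0 0 0;-1 0 0 0 0 0 0' >/dev/null; python3 -c 'from h import*;fs();snapshot("top");fs()'
```

```text
tcp fx -6.0 fy -37.6 z 42.0 | Fx 7.98 Fy -0.28 Fz -0.38 My.. [ 0.85  0.07 -0.11]
tcp fx -6.0 fy -37.6 z 42.0 | Fx 7.93 Fy -0.64 Fz -0.79 My.. [ 0.9   0.07 -0.09]
tcp fx -6.4 fy -37.6 z 42.0 | Fx 8.20 Fy -0.64 Fz -1.71 My.. [ 0.97  0.02 -0.09]
tcp fx -6.4 fy -37.6 z 42.0 | Fx 6.99 Fy -1.25 Fz -0.28 My.. [ 0.88  0.06 -0.08]
tcp fx -6.9 fy -37.6 z 42.0 | Fx 8.79 Fy -0.71 Fz -0.29 My.. [ 0.91 -0.01 -0.09]
tcp fx -6.9 fy -37.6 z 42.0 | Fx 7.39 Fy -0.39 Fz 0.38 My.. [ 0.86  0.06 -0.13]
```

```bash

python3 -m inch '-1 -0.00045 0 -0.00025 0 0 0;-1 0 0 0 0 0 0;-1 0 0 0 0 0 0;-1 0 0 0 0 0 0' >/dev/null; python3 -c 'from h import*;fs();snapshot("top");fs()'
python3 -m inch '-1 -0.00045 0 -0.00025 0 0 0;-1 0 0 0 0 0 0;-1 0 0 0 0 0 0;-1 0 0 0 0 0 0' >/dev/null; python3 -c 'from h import*
fs();st();c=camera_model("wrist");p,d=snapshot("wrist");cv2.imwrite("pics/w5.png",p[:,:,::-1]);np.savez("pics/w5.npz",d=d,K=c["intrinsics"],V=c["view"]);fs()
for n in ("w4","w5"):
    f=np.load(f"pics/{n}.npz");c=dict(intrinsics=f["K"],view=f["V"]);W=cloud("",f["d"],c)
    V=f["V"];P=np.nan_to_num(W@V[:3,:3].T+V[:3,3])*1e3
    v,u=np.mgrid[:480,:640];m=(u>275)&(u<355)&(v>215)&(v<355)&(P[...,2]>0)&(W[...,2]>.045)&(P[...,2]<330)
    q=P[m&(abs(P[...,0]-np.median(P[m][:,0]))<3)];k=np.polyfit(q[:,1],q[:,2],1);print(n,m.sum(),"slope deg",np.degrees(np.arctan(k[0])),"min y",np.percentile(q[:,1],[.5,2]),q[:,1].max())'
```

```text
tcp fx -7.1 fy -37.6 z 42.1 | Fx 7.63 Fy -0.80 Fz -1.51 My.. [ 1.03  0.03 -0.  ]
tcp fx -7.1 fy -37.6 z 42.1 | Fx 8.12 Fy -1.79 Fz -0.59 My.. [ 1.01  0.06 -0.13]
tcp fx -7.2 fy -37.6 z 42.2 | Fx 8.88 Fy -1.76 Fz -1.09 My.. [ 1.13  0.02 -0.12]
{'clock': 13.3167, 'tool_pos': [0.4984, 0.0332, 0.0422], 'eef_rot': [0.618, 0.7417, 0.1667, -0.2002], 'contact_force': [0.1325, 9.0558, -1.0903], 'moment': [1.1333, 0.0241, -0.1158], 'opening': 0.2841, 'finger_force': 39.9982, 'q': [0.453, 1.0471, -0.5293, 1.9347, -0.1203, 0.402, 0.4244]}
tcp fx -7.2 fy -37.5 z 42.2 | Fx 9.75 Fy -1.59 Fz -1.65 My.. [ 1.17 -0.05 -0.12]
w4 9471 slope deg 7.921222854099134 min y [-4.51011021 -3.7405151 ] 39.059703021827545
w5 9265 slope deg 7.992289036444963 min y [-4.86520151 -4.0741701 ] 38.959950337165296
```

Stop felt: the TCP stalls at fx −7.2 while force rises. The cell has not slipped. Tipping down in stages.

```bash

python3 -m inch '-1 -0.0005 0 0.001 0 -0.0436 0;-1 -0.0005 0 0.001 0 -0.0436 0;-1 -0.0004 0 0.001 0 -0.0436 0;-1 -0.0004 0 0.001 0 -0.0436 0;-1 0 0 0 0 0 0;-1 0 0 0 0 0 0;-1 0 0 0 0 0 0' >/dev/null; python3 -c 'from h import*;fs();snapshot("top");fs();print(R.from_quat(get_state()["eef_rot"]).as_matrix()[2].round(3))'
python3 -m inch '-1 -0.0003 0 0.001 0 -0.0436 0;-1 -0.0003 0 0.001 0 -0.0436 0;-1 0 0 0 0 0 0;-1 0 0 0 0 0 0;-1 0 0 0 0 0 0' >/dev/null; python3 -c 'from h import*;fs();snapshot("top");fs();print(R.from_quat(get_state()["eef_rot"]).as_matrix()[2].round(3))'
```

```text
tcp fx -6.6 fy -37.6 z 37.9 | Fx 9.64 Fy 0.27 Fz 2.07 My.. [1.48 0.24 0.03]
tcp fx -6.6 fy -37.6 z 37.9 | Fx 9.26 Fy -0.11 Fz 1.82 My.. [1.46 0.27 0.01]
[ 0.345 -0.    -0.938]
tcp fx -6.6 fy -37.6 z 35.4 | Fx 8.96 Fy -1.06 Fz -0.36 My.. [1.45 0.27 0.01]
tcp fx -6.6 fy -37.6 z 35.4 | Fx 10.12 Fy -0.38 Fz -1.02 My.. [1.46 0.28 0.01]
[ 0.262 -0.    -0.965]
```

```bash

python3 -m inch '-1 -0.0003 0 0.0011 0 -0.0436 0;-1 0 0 0 0 0 0;-1 0 0 0 0 0 0;-1 0 0 0 0 0 0' >/dev/null; python3 -c 'from h import*;fs();snapshot("top");fs()'
python3 -m inch '-1 -0.0003 0 0.0011 0 -0.0436 0;-1 0 0 0 0 0 0;-1 0 0 0 0 0 0;-1 0 0 0 0 0 0' >/dev/null; python3 -c 'from h import*;fs();snapshot("top");fs();print(R.from_quat(get_state()["eef_rot"]).as_matrix()[2].round(3))'
```

```text
tcp fx -6.7 fy -37.6 z 34.1 | Fx 9.52 Fy -0.58 Fz -0.90 My.. [ 1.48  0.22 -0.03]
tcp fx -6.7 fy -37.6 z 34.1 | Fx 9.46 Fy 0.02 Fz -1.59 My.. [1.48 0.42 0.02]
tcp fx -6.9 fy -37.6 z 32.8 | Fx 9.38 Fy 0.65 Fz -1.48 My.. [1.57 0.38 0.01]
tcp fx -6.8 fy -37.6 z 32.9 | Fx 9.49 Fy -0.54 Fz -1.66 My.. [ 1.49  0.35 -0.02]
[ 0.177 -0.001 -0.984]
```

```bash

python3 -m inch '-1 -0.0002 0 0.0012 0 -0.0436 0;-1 0 0 0 0 0 0;-1 0 0 0 0 0 0;-1 0 0 0 0 0 0' >/dev/null; python3 -c 'from h import*;fs();snapshot("top");fs()'
python3 -m inch '-1 -0.0001 0 0.0012 0 -0.0436 0;-1 0 0 0 0 0 0;-1 0 0 0 0 0 0;-1 0 0 0 0 0 0' >/dev/null; python3 -c 'from h import*;fs();snapshot("top");fs();print(R.from_quat(get_state()["eef_rot"]).as_matrix()[2].round(3))'
```

```text
tcp fx -6.8 fy -37.6 z 31.5 | Fx 8.65 Fy 0.67 Fz -2.88 My.. [ 1.42  0.3  -0.  ]
tcp fx -7.0 fy -37.6 z 31.5 | Fx 7.87 Fy 0.39 Fz -2.57 My.. [1.4  0.37 0.02]
tcp fx -6.7 fy -37.6 z 30.2 | Fx 7.51 Fy 1.27 Fz -3.57 My.. [ 1.43  0.37 -0.02]
tcp fx -6.9 fy -37.6 z 30.2 | Fx 8.29 Fy 0.54 Fz -2.20 My.. [ 1.44  0.37 -0.07]
[ 0.09  -0.001 -0.996]
```

```bash

python3 -m inch '-1 -0.0001 0 0.0012 0 -0.0436 0;-1 0 0 0 0 0 0;-1 0 0 0 0 0 0' >/dev/null; python3 -c 'from h import*;fs()'
python3 -m inch '-1 0 0 0.0012 0 -0.0456 0;-1 0 0 0 0 0 0;-1 0 0 0 0 0 0;-1 0 0 0 0 0 0' >/dev/null; python3 -c 'from h import*
fs();c=camera_model("wrist");p,d=snapshot("wrist");cv2.imwrite("pics/w6.png",p[:,:,::-1]);fs();print(R.from_quat(get_state()["eef_rot"]).as_matrix()[2].round(3))'
```

```text
tcp fx -6.1 fy -37.6 z 28.9 | Fx 7.56 Fy -0.74 Fz -3.93 My.. [ 1.49  0.42 -0.01]
tcp fx -6.6 fy -37.6 z 27.6 | Fx 7.63 Fy 0.05 Fz -3.98 My.. [ 1.57  0.5  -0.03]
tcp fx -6.7 fy -37.6 z 27.6 | Fx 7.99 Fy -0.00 Fz -3.27 My.. [ 1.57  0.42 -0.03]
[ 0.002 -0.001 -1.   ]
```

View pics/w6.png

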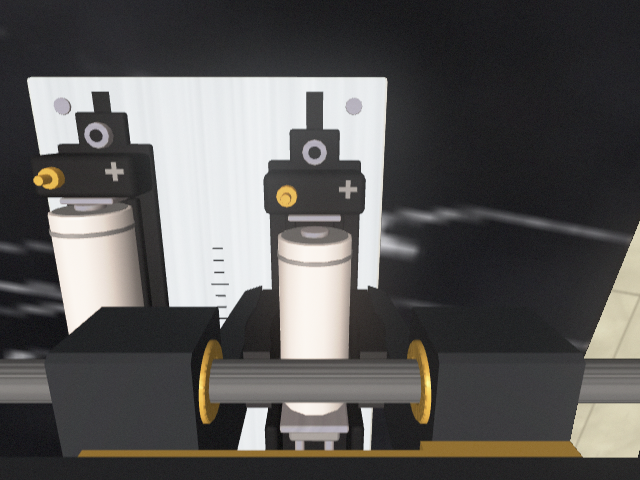

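The wrist view shows the cell level in the cradle, its button (314,232) just in front of the contact plate (314,218), and the slider pushed back at (314,420). Lowering onto the rails by feel, then sliding to the contact.

```bash

for i in 1 2; do :; done
python3 -m inch '-1 0 0 0.0008 0 0 0;-1 0 0 0 0 0 0;-1 0 0 0 0 0 0' >/dev/null; python3 -c 'from h import*;fs()'
python3 -m inch '-1 0 0 0.0005 0 0 0;-1 0 0 0 0 0 0;-1 0 0 0 0 0 0' >/dev/null; python3 -c 'from h import*;fs()'
python3 -m inch '-1 0.001 0 0 0 0 0;-1 0 0 0 0 0 0;-1 0 0 0 0 0 0' >/dev/null; python3 -c 'from h import*;fs()'
python3 -m inch '-1 0.0005 0 0 0 0 0;-1 0 0 0 0 0 0;-1 0 0 0 0 0 0' >/dev/null; python3 -c 'from h import*;fs()'
```

```text
tcp fx -7.0 fy -37.6 z 27.2 | Fx 7.52 Fy 0.64 Fz 1.31 My.. [ 1.53  0.57 -0.01]
tcp fx -7.0 fy -37.7 z 26.9 | Fx 7.89 Fy 1.14 Fz 2.39 My.. [1.52 0.62 0.01]
tcp fx -6.1 fy -37.7 z 26.9 | Fx 7.53 Fy 1.55 Fz 2.91 My.. [ 1.53  0.59 -0.03]
tcp fx -5.7 fy -37.7 z 26.9 | Fx 7.38 Fy 1.76 Fz 2.93 My.. [ 1.43  0.59 -0.02]
```

```bash

python3 -m inch '-1 0.0005 0 0 0 0 0;-1 0 0 0 0 0 0;-1 0 0 0 0 0 0' >/dev/null; python3 -c 'from h import*;fs()'
python3 -m inch '-1 0.0005 0 0 0 0 0;-1 0 0 0 0 0 0;-1 0 0 0 0 0 0' >/dev/null; python3 -c 'from h import*;fs()'
python3 -m inch '-1 0.0005 0 0 0 0 0;-1 0 0 0 0 0 0;-1 0 0 0 0 0 0' >/dev/null; python3 -c 'from h import*;fs()'
python3 -m inch '-1 0.0005 0 0 0 0 0;-1 0 0 0 0 0 0;-1 0 0 0 0 0 0' >/dev/null; python3 -c 'from h import*;fs()'
```

```text
tcp fx -5.3 fy -37.7 z 26.9 | Fx 7.80 Fy 1.80 Fz 2.59 My.. [ 1.41  0.61 -0.09]
tcp fx -4.8 fy -37.7 z 26.9 | Fx 8.05 Fy 1.22 Fz 2.18 My.. [1.34 0.6  0.01]
tcp fx -4.3 fy -37.7 z 26.9 | Fx 8.09 Fy 1.02 Fz 2.16 My.. [ 1.35  0.56 -0.02]
tcp fx -3.9 fy -37.7 z 26.9 | Fx 7.33 Fy 0.95 Fz 3.29 My.. [ 1.35  0.59 -0.03]
```

```bash

python3 -m inch '-1 0.0005 0 0 0 0 0;-1 0 0 0 0 0 0;-1 0 0 0 0 0 0' >/dev/null; python3 -c 'from h import*;fs()'
python3 -m inch '-1 0.0005 0 0 0 0 0;-1 0 0 0 0 0 0;-1 0 0 0 0 0 0' >/dev/null; python3 -c 'from h import*;fs()'
python3 -m inch '-1 0.0005 0 0 0 0 0;-1 0 0 0 0 0 0;-1 0 0 0 0 0 0' >/dev/null; python3 -c 'from h import*
fs();c=camera_model("wrist");p,d=snapshot("wrist");cv2.imwrite("pics/w7.png",p[:,:,::-1]);fs()
a=cv2.imread("pics/w6.png")[160:280,250:380];b=p[160:280,250:380,::-1];cv2.imwrite("pics/c7.png",cv2.resize(np.hstack([a,b]),None,fx=3,fy=3))'
```

```text
tcp fx -3.6 fy -37.7 z 26.9 | Fx 6.93 Fy 2.24 Fz 1.59 My.. [ 1.25  0.58 -0.03]
tcp fx -3.6 fy -37.7 z 26.9 | Fx 6.11 Fy 0.49 Fz 2.00 My.. [1.06 0.53 0.01]
tcp fx -3.6 fy -37.7 z 26.9 | Fx 5.48 Fy 2.14 Fz 2.92 My.. [ 0.97  0.54 -0.02]
tcp fx -3.6 fy -37.7 z 26.9 | Fx 5.00 Fy 1.00 Fz 2.31 My.. [0.96 0.54 0.01]
```

View pics/c7.png

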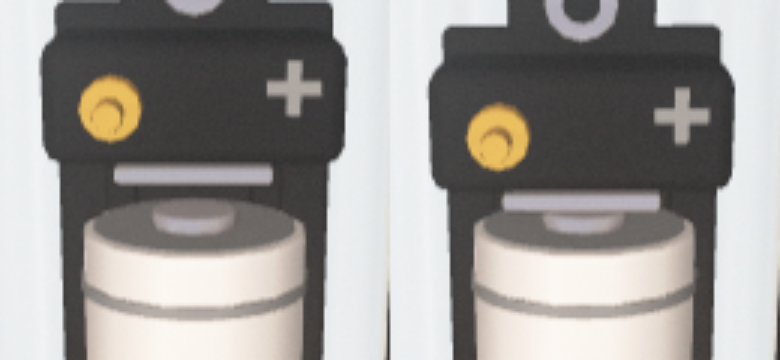

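The TCP stalls at fx −3.6 and the force drops. In the crop the button meets the contact plate. Releasing.

```bash

python3 -m inch '-0.2 0 0 0 0 0 0;0 0 0 0 0 0 0;0 0 0 0 0 0 0;0 0 0 0 0 0 0;0 0 0 0 0 0 0'; python3 -c 'from h import*;fs()'
python3 -m inch '0 0 0 -0.005 0 0 0;0 0 0 -0.01 0 0 0;0 0 0 -0.02 0 0 0;0 0 0 -0.03 0 0 0;0 0 0 -0.03 0 0 0;0 0 0 -0.03 0 0 0;0 0 0 0 0 0 0;0 0 0 0 0 0 0' && python3 - <<'E'
from h import *
st();c=camera_model("wrist");p,d=snapshot("wrist");cv2.imwrite("pics/w8.png",p[:,:,::-1])
W=cloud("",d,c);o=np.array([.4601,.0336]);a=np.radians(100.35);ex=np.array([np.cos(a),np.sin(a)]);ey=np.array([-ex[1],ex[0]])
F=np.stack([(W[...,:2]-o)@ex*1e3,(W[...,:2]-o)@ey*1e3,W[...,2]*1e3],-1)
for y0 in(-38,38):
    for x0 in(-22,-12,-2,8,18):
        m=(abs(F[...,1]-y0)<16)&(abs(F[...,0]-x0)<4)&(F[...,2]>20)&(F[...,2]<60)
        if m.sum()>50: b=F[m];print(y0,x0,m.sum(),"z98 %.1f ymid %.1f"%(np.percentile(b[:,2],98),np.percentile(b[:,1],[2,98]).mean()))
E
```

```text
clock: 19.85
tool_pos: [0.4984, 0.0353, 0.0266]
eef_rot: [0.641, 0.767, -0.001, 0.001]
contact_force: [-0.1, -0.1, 0.7]
opening: 0.501
finger_force: 0.0
tcp fx -5.2 fy -38.0 z 26.6 | Fx -0.04 Fy 0.07 Fz 0.74 My.. [-0.1   0.04  0.01]
clock: 20.52
tool_pos: [0.4991, 0.0363, 0.1538]
eef_rot: [0.641, 0.767, 0.001, 0.002]
contact_force: [-0.3, -0.1, 0.2]
opening: 0.504
finger_force: 0.0
{'clock': 20.5167, 'tool_pos': [0.4991, 0.0363, 0.1538], 'eef_rot': [0.6411, 0.7675, 0.0012, 0.0022], 'contact_force': [-0.3421, -0.0948, 0.2161], 'moment': [-0.034, 0.0633, 0.0087], 'opening': 0.5043, 'finger_force': 0.0, 'q': [-0.2114, 0.6869, 0.0738, 2.0393, -0.1122, 0.4144, 0.1272]}
-38 -22 445 z98 39.1 ymid -37.3
-38 -12 455 z98 39.3 ymid -37.4
-38 -2 472 z98 39.2 ymid -37.8
-38 8 478 z98 39.0 ymid -38.0
-38 18 505 z98 39.0 ymid -37.4
38 -22 466 z98 38.6 ymid 37.8
38 -12 483 z98 38.8 ymid 37.8
38 -2 493 z98 38.6 ymid 37.7
38 8 513 z98 38.5 ymid 37.9
38 18 523 z98 38.7 ymid 37.8
```

View pics/w8.png

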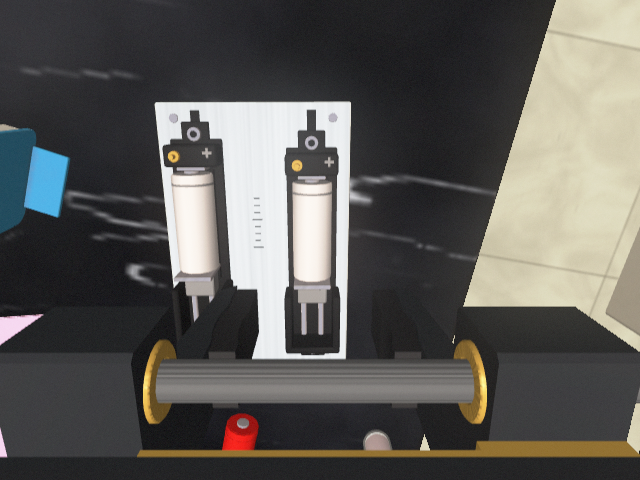

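The wrist view shows the cell at (312,230), level and clamped between slider and contact like its neighbour at (195,222). The fingers are clear. Handing in.

```bash
python3 -c 'from plant import r;print(r.finish_job())'
```

```text
the job is handed in; nothing more can be done
None
```

The fat cell is loaded in the empty cradle, button to the fixed contact like its neighbour, level and gripped between slider and contact; the gripper let go and lifted clear, and the job was handed in at about 20.5 s (no verdict was returned).

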